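# Function test of a grinder's stop button

## Task

Test the grinder's stop button with closed fingertips, gripping nothing: press the red mushroom button in until it latches and stays down by itself, then push one of its wings round clockwise until it pops back out, and let the head spring home. Only then press the blue reset button fully in and let it come back out. Go gently, never press the green start button, and leave the bottle, mallet and tape measure where they are.

Things in the scene. Friction and masses are not known exactly. Their poses are not given: they have to be found in the camera images.
- station: Grey control station fixed to the bench, 150 x 370 mm (x, y), flat top 60 mm above the bench, yaw within about 0.35 rad. Origin under its centre, z up. The stop, reset and start buttons sit in a row along its length, about 115 mm apart, in any order.
- stop_base: Yellow round collar of the stop button, 66 mm across, 10 mm high, fixed on the station's top. Origin on the station's top at the collar's centre; z is the button's axis, up.
- stop (a joint): How far the red mushroom button is pressed in, m: 0 out, 0.008 fully in. It resists with up to about 7 N; pressed beyond about 5 mm it snaps in and stays latched at 0.008 when let go, else it comes back out. Press near the middle of the dome.
- twist (a joint): Turn of the red head, rad: 0 at home, grows clockwise seen from above (white arrows), hard stop at 1.2; it does not turn the other way from 0. Latched, the head resists with about 0.05 to 0.15 N m; at about 0.5 rad (certainly by 0.8) the button pops out 8 mm. The head springs back to 0 once let go.
- head_top (a point): Centre of the top of the red mushroom head (dome 52 mm across), 47 mm above the station's top when out, 39 mm when in. Its axes turn with the head: y points to wing a, -y to wing b, z up.
- wing_a (a point): Middle of the outer end face of wing a, half-way up. Two straight red wings, 12 mm thick, reach opposite ways to 48 mm from the button's axis, so the axis lies midway between the wing points. A wing spans 23 to 41 mm above the station's top when out, 15 to 33 mm when in; beyond the collar (33 mm from the axis) only the station's top lies below.
- wing_b (a point): The same point on the opposite wing b.
- reset_base: Low black ring of the blue reset button, origin at its centre on the station's top.
- reset_top (a point): Centre of the top of the blue reset button, 30 mm across, in a low black ring 46 mm across and 12 mm high; z up. The top is 22 mm above the station's top when out.
- reset (a joint): How far the blue button is pressed, m: 0 out, 0.006 fully in (6 N); springs back.
- start_top (a point): Centre of the top of the green start button, the same size as the blue one. Not to be pressed.
- start (a joint): How far the green button is pressed, m: 0 out, 0.006 in.
- bottle_mid (a point): Middle (90 mm up) of a standing steel bottle, 68 mm across, 180 mm high, loose, beyond the station's left end (+y).
- mallet_head (a point): Centre of the head (48 mm across, 95 mm long, lying) of an orange mallet lying loose beyond the station's right end (-y); its handle runs 250 mm from the head along the point's -x.
- tape_mid (a point): Centre of a yellow tape measure standing loose on the far side of the station, 42 x 75 x 66 mm high.

How it is judged:
On the way, in this order (a step that is already met when the one before it is completed fails the run):
1. the stop button is pressed in and stays latched with nothing touching it (value of joint stop above 0.0065 m and contact force between anything else and stop_base below 0.3 N), for 0.15 s.
2. the head is turned clockwise while still latched (value of joint twist above 0.25 rad and value of joint stop above 0.005 m).
3. the button has popped out and the head is back home (value of joint stop below 0.0015 m and value of joint twist below 0.12 rad), for 0.1 s.
4. the blue reset button is pressed in (value of joint reset above 0.0045 m).
At the end, for the whole second after the job is handed in: Stop button out (within 1.5 mm) with its head home (within 0.12 rad), reset and start buttons out (within 1.5 mm), bottle, mallet and tape measure within 20 mm of where they stood (all of step 3 and value of joint each of reset, start below 0.0015 m and distance of each of bottle_mid, mallet_head, tape_mid from where it was at the start of the episode below 0.02 m); the robot touches nothing.
It fails at once if the green start button is pressed (value of joint start above 0.003 m).
It fails at once if the reset button is pressed while the stop button is in (value of joint reset above 0.003 m and value of joint stop above 0.005 m).
It fails at once if the stop button is squeezed or pushed with more than 40 N (contact force between anything else and stop_base above 40 N).
It fails at once if the reset button is squeezed or pushed with more than 40 N (contact force between anything else and reset_base above 40 N).
It fails at once if the bottle, mallet or tape measure is shifted, lifted or knocked over (distance of any of bottle_mid, mallet_head, tape_mid from where it was at the start of the episode above 0.02 m).
It also fails if it takes over 64 s, if anything falls off the work surface, if the arm or the gripper's body presses on something with over 40 N, if the wrist force passes 120 N, or if a joint passes its speed limit or range.

## Robot

A 6-joint arm with a two-finger parallel gripper is mounted at the origin on the work surface. World frame = base frame: x ahead of the robot, y to its left, z up, the work surface at z = 0. Lengths are in m, angles in rad, forces in N, time in s.
With the tool pointing down it reaches from about 0.4 to 0.825 m from the base axis. Payload 7 kg.
Tool frame: the origin (TCP) lies between the finger pads; the fingertips stand 22 mm ahead of it and the grasp point (between the pads) lies 3 mm ahead of it (arm.tip_reach is the distance from the TCP to the fingertips, in m); z points along the fingers, y is the line along which they close (so a half turn about z gives the same grasp; the last joint's range is limited). The gripper opens to 88 mm and grips with 3 to 60 N. Pads are 19 mm wide; open, the fingers measure 130 mm over their backs; the gripper's body (78 mm by 193 mm) begins 47 mm behind the grasp point.
Start: joints at [1.549, 0.359, 0.012, 0, -1.224, -0.288], TCP at [0.206, 0.643, 0.211] pointing down, gripper open.
Joint ranges: [-3.07, 3.07], [-1.43, 2.12], [-1.02, 1.25], [-3.03, 1.67], [-3.05, -0], [-3.03, 3.03]. Speed limits (rad/s): [2.39, 2.39, 3.01, 3.14, 3.14, 3.14].

## Interface

Orientations are given as [roll, pitch, yaw] about the fixed x, y, z axes, in that order (R = Rz(yaw) Ry(pitch) Rx(roll)).
In Python, from station import arm, viewer gives the robot as it stands. The module is installed in compiled form; this text tells all that it offers.
- The arm moves only by the tool apply_moves, never from a script. Its argument "commands" is a list that holds one entry, the list of rows, each a list of 5 numbers: the closure, from -1 (fully open) to 1 (shut), then the shift along the world's x, y, z as a fraction of full scale, then the turn about the world's z as a fraction of full scale. In form: [[[fingers, tx, ty, tz, yaw], ...]]. A call has 1 to 12 rows; each row shifts and turns the commanded pose from where the row before left it; what a row does not reach is not made up. Full scale, the value 1, is 20 cm for a shift and pi rad for a turn. A row lasts 1/10 s, in which the tool goes at most 50 mm and 8.59 degrees, less where a joint would pass 70% of its speed; a pose out of reach is approached as far as the arm can. A call with a number of a shift or a turn outside -1 to 1 is refused whole. A call with a gripper value outside its range is refused whole. The fingers move at their own pace and stop on an object; "force" is the grip in N (left out, the last holds). Time passes only in rows, so rows that do not move let the fingers close. It gives the time, the measured TCP pose, the force, the opening and the grip force at its end, in the units of the state.
- arm.get_state(): the state, without advancing time (a new reading comes with each control period).
- viewer.grab_frame(name): name is "scene" or "side" or "wrist"; returns a dict with "image" (384x512x3 uint8, blue, green, red), "mtx" (3x3 intrinsics, pixels), "k1" (the pictures are not rectified: a ray, as slopes to the right and down, at radius r is drawn at 1 + k1 r^2 times it, then the intrinsics apply), "rvec" (rotation vector, rad) and "tvec" (3), from world to camera coordinates, as OpenCV has them. Camera axes: x right, y down, z forward; pixel columns grow to the right and rows downward; lengths in m; the calibration is good to about 2 mm. A picture is of the moment at which its call begins. There is no depth.
- arm.job_done(): hands the job in; it is judged then, once.
The state is a dict: "t": time; "q": joint angles; "qd": joint speeds; "joint_efforts": joint torques, N m; "eef_pos": TCP position; "ee_rot": TCP orientation; "force": force on the tool from outside, world axes, zero at the start; "moment": the same for the moment, N m; "width": finger opening in m; "gripper_force": force on a finger pad.
Only numpy, scipy, OpenCV 4.12 (cv2) and the standard library are available. Lean on these libraries where they do the work, as an engineer would, in place of code of your own. Each camera call takes 0.05 s, during which the arm holds its last target. There are 200 camera calls.

## Working session

There is one attempt and no reset: what is moved stays moved. The work goes in short steps, Python scripts to look and compute and a tool call to move; the robot and the scene stay as the last step left them, time stands still between calls to the robot, and variables do not carry over. Pictures are saved under pics/ and viewed, at most 10 in all, crops included, and the job is handed in when it is done.

Besides the shell and the picture viewer there is one more tool, called after "Call:" as a command line: name --argument value ..., lists and objects as JSON in quotes. apply_moves: Moves the arm, as the interface text tells. Shift numbers are shares of 20 cm and turn numbers shares of pi rad, none past 1 either way. Its arguments: {"type":"object","properties":{"commands":{"type":"array","items":{"type":"array","items":{"type":"array","items":{"type":"number"}}}},"force":{"type":"number"}},"required":["commands"]}

```bash
mkdir -p pics; cat > h.py <<'E'
import numpy as np, cv2
from station import arm, viewer
def cam(f):
    return np.array(f["mtx"],float), np.array([f["k1"],0,0,0],float), np.array(f["rvec"],float).reshape(3), np.array(f["tvec"],float).reshape(3)
def ray(f,uv,z):
    K,d,r,t=cam(f); p=cv2.undistortPoints(np.array([[uv]],float),K,d)[0,0]
    R=cv2.Rodrigues(r)[0]; c=-R.T@t; v=R.T@np.array([p[0],p[1],1]); return c+v*(z-c[2])/v[2]
def proj(f,P):
    K,d,r,t=cam(f); return cv2.projectPoints(np.array(P,float).reshape(-1,3),r,t,K,d)[0][:,0]
E
python3 - <<'E'
from h import *
import pickle
fs={n:viewer.grab_frame(n) for n in("scene","side","wrist")}
pickle.dump(fs,open('f0.pkl','wb'))
for n in fs:
    K,d,r,t=cam(fs[n]); print(n,-cv2.Rodrigues(r)[0].T@t,K[0,0],d[0])
cv2.imwrite('pics/a.png',cv2.resize(fs["scene"]["image"],(800,600)))
cv2.imwrite('pics/b.png',cv2.resize(fs["side"]["image"],(800,600)))
s=arm.get_state();print({k:np.round(s[k],3) for k in s})
E
```

```text
scene [1.20036837 0.4145709  0.64858318] 377.2039161644384 -0.08367875433602616
side [ 0.44937205 -0.62009262  0.67367639] 374.3169619970007 -0.00997171900382424
wrist [0.28186387 0.61830557 0.3837617 ] 278.0161814933987 0.004435581511113235
{'t': np.float64(0.15), 'q': array([ 1.549,  0.359,  0.011, -0.   , -1.224, -0.288]), 'qd': array([-0.   , -0.001,  0.   ,  0.001,  0.   ,  0.001]), 'joint_efforts': array([ 0.0000e+00, -5.8327e+01,  2.9329e+01,  7.0010e+00,  9.0000e-03,
       -0.0000e+00]), 'eef_pos': array([0.206, 0.642, 0.211]), 'ee_rot': array([ 3.14, -0.  , -0.31]), 'force': array([-0.011, -0.055, -0.03 ]), 'moment': array([-0.061, -0.032, -0.03 ]), 'gripper_force': np.float64(0.0), 'width': np.float64(0.088)}
```

View pics/a.png

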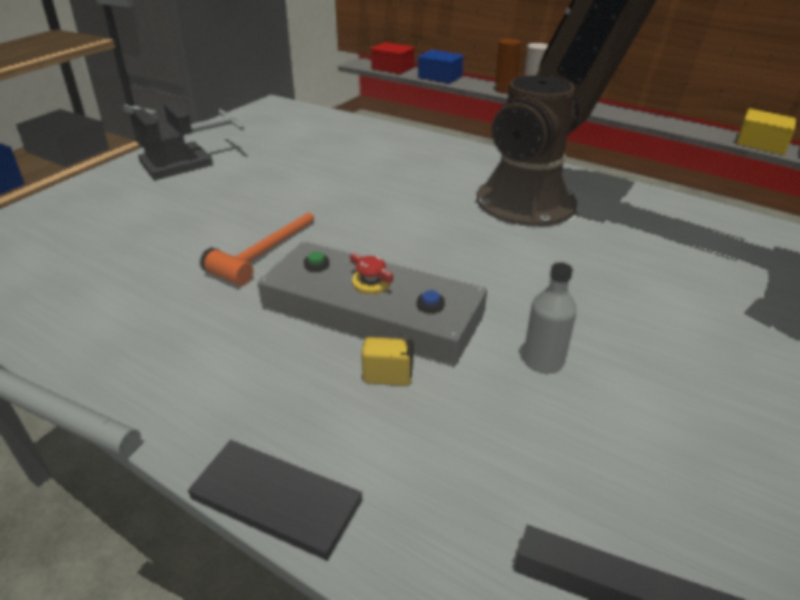

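View pics/b.png

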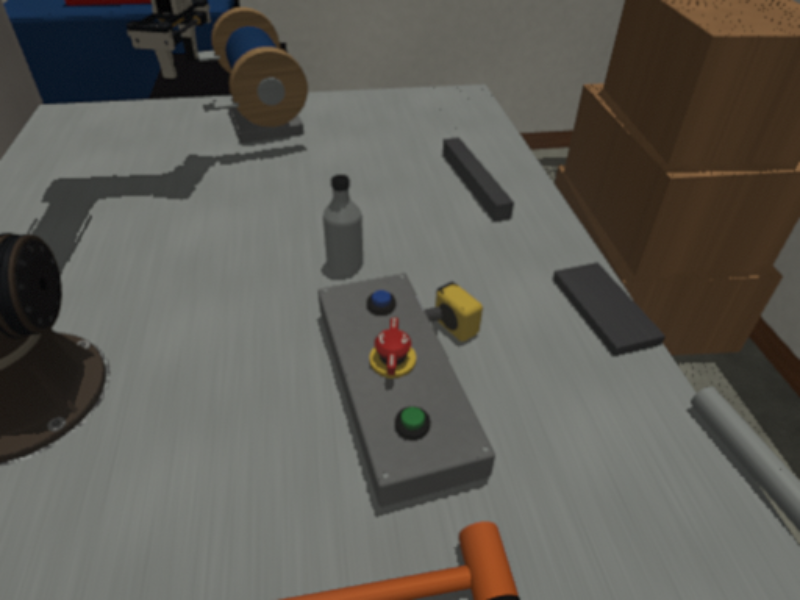

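The two pictures show the order along +y: green, red (middle), blue. In the scene view the red head is at about (371,265), blue (431,298) and green (316,260). In the side view they are at about (393,345), (382,300) and (413,418). I'll measure them from colour blobs.

```bash
cat >> h.py <<'E'
def blobs(img):
    h=cv2.cvtColor(img,cv2.COLOR_BGR2HSV); H,S,V=[h[...,i].astype(int) for i in range(3)]
    return {'red':((H<7)|(H>172))&(S>150)&(V>70),'blue':(H>105)&(H<130)&(S>110)&(V>60),'green':(H>45)&(H<85)&(S>100)&(V>40),'yel':(H>20)&(H<32)&(S>130)&(V>90)}
def comps(m,roi,minA=8):
    mm=np.zeros(m.shape,np.uint8); x0,y0,x1,y1=roi; mm[y0:y1,x0:x1]=m[y0:y1,x0:x1]
    n,l,st,c=cv2.connectedComponentsWithStats(mm); return [(st[i,4],c[i],l==i) for i in range(1,n) if st[i,4]>=minA]
E
python3 - <<'E'
from h import *
import pickle
fs=pickle.load(open('f0.pkl','rb'))
for n,roi in(("scene",(150,130,330,250)),("side",(200,170,320,320))):
    f=fs[n]; b=blobs(f["image"])
    for k,z in(('red',.1),('blue',.08),('green',.08),('yel',.065)):
        for A,c,m in comps(b[k],roi): 
            ys,xs=np.nonzero(m);print(n,k,A,np.round(c,1),xs.min(),xs.max(),ys.min(),ys.max(),np.round(ray(f,c,z),4))
f=fs["scene"]; print("corners",[np.round(ray(f,(u*.64,v*.64),.06),3) for u,v in((306,242),(486,290),(458,343),(260,284))])
f=fs["side"]; print("corners",[np.round(ray(f,(u*.64,v*.64),.06),3) for u,v in((320,292),(405,275),(493,455),(378,488))])
for n,s in(("scene",(330,235,410,310)),("side",(350,280,440,400))):
    x0,y0,x1,y1=[int(v*.64) for v in s]; im=fs[n]["image"][y0:y1,x0:x1]
    cv2.imwrite(f'pics/c_{n}.png',cv2.resize(im,None,fx=7,fy=7,interpolation=cv2.INTER_CUBIC)); print(x0,y0)
a=cv2.imread('pics/c_scene.png');b=cv2.imread('pics/c_side.png')
w=np.zeros((max(a.shape[0],b.shape[0]),a.shape[1]+b.shape[1],3),np.uint8);w[:a.shape[0],:a.shape[1]]=a;w[:b.shape[0],a.shape[1]:]=b
cv2.imwrite('pics/c.png',w);print(w.shape,a.shape)
E
```

```text
scene red 135 [236.9 170. ] 228 245 165 175 [ 0.542 -0.063  0.1  ]
scene blue 66 [275.2 189.9] 270 280 186 194 [0.5391 0.0508 0.08  ]
scene green 40 [202.1 164. ] 198 206 162 166 [ 0.546 -0.178  0.08 ]
scene yel 126 [235.  182.5] 226 247 174 187 [ 0.5509 -0.0641  0.065 ]
scene yel 815 [246.7 230.5] 232 261 216 245 [0.6873 0.0639 0.065 ]
side red 297 [250.9 221. ] 240 262 209 236 [ 0.5347 -0.0759  0.1   ]
side blue 87 [243.7 190. ] 238 249 186 194 [0.5359 0.0474 0.08  ]
side green 167 [263.9 266.9] 257 271 261 274 [ 0.5445 -0.1829  0.08  ]
side yel 332 [294.  192.2] 280 307 182 203 [0.6588 0.0388 0.065 ]
side yel 68 [240.5 232.2] 237 246 223 239 [ 0.5124 -0.0726  0.065 ]
side yel 98 [260.4 232.5] 253 265 223 239 [ 0.5553 -0.0798  0.065 ]
corners [array([ 0.494, -0.246,  0.06 ]), array([0.448, 0.108, 0.06 ]), array([0.593, 0.132, 0.06 ]), array([ 0.642, -0.225,  0.06 ])]
corners [array([0.444, 0.095, 0.06 ]), array([0.586, 0.118, 0.06 ]), array([ 0.635, -0.239,  0.06 ]), array([ 0.491, -0.262,  0.06 ])]
211 150
224 179
(539, 756, 3) (336, 357, 3)
```

View pics/c.png

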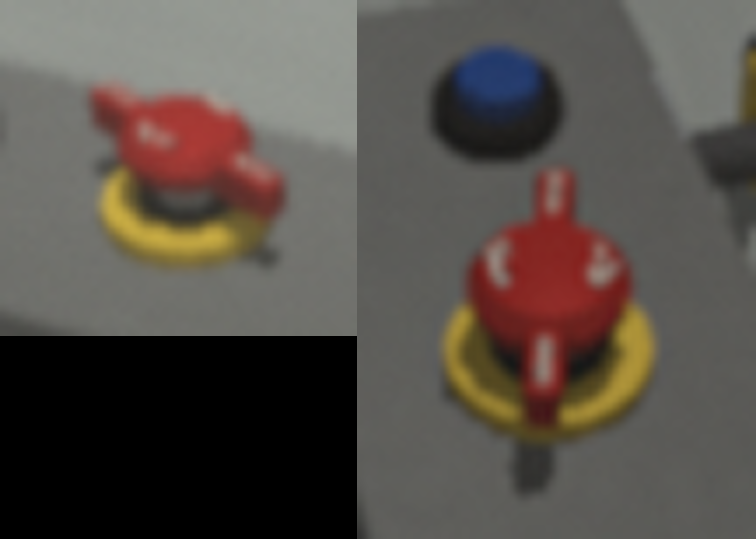

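The crops show the wings lying roughly along the station's length, with wing tips at about (93,98) and (272,190) in the left crop, and (542,400) and (556,175) in the right one. The white arrows are clockwise. Next I move above with the fingers shut and look with the wrist camera.

Call:
apply_moves --commands '[[[1,0,0,0.15,-0.02],[1,0,0,0.15,-0.02],[1,0,0,0.15,-0.02],[1,0.1,-0.16,0,-0.02],[1,0.1,-0.16,0,-0.02],[1,0.1,-0.16,0,-0.02],[1,0.1,-0.16,0,-0.02],[1,0.1,-0.16,0,-0.02],[1,0.1,-0.16,0,-0.02],[1,0.1,-0.16,0,-0.02],[1,0.1,-0.16,0,-0.02],[1,0.1,-0.16,0,-0.02]]]' --force 10

```text
t: 1.35
eef_pos: [0.3862, 0.3533, 0.3012]
ee_rot: [3.142, 0.0, -1.066]
force: [1.1, 0.6, 0.8]
width: 0.0015
gripper_force: 0.0
```

Call:
apply_moves --commands '[[[1,0.1,-0.16,0,-0.02],[1,0.1,-0.16,0,-0.02],[1,0.1,-0.16,0,-0.02],[1,0.1,-0.16,0,-0.02],[1,0.1,-0.16,0,-0.02],[1,0.1,-0.16,0,-0.02],[1,0.07,-0.16,0,-0.02],[1,0,-0.16,0,-0.02],[1,0,-0.16,0,0],[1,0,-0.16,0,0],[1,0,-0.16,0,0],[1,0,0,0,0]]]'

```text
t: 2.55
eef_pos: [0.5193, 0.0001, 0.3012]
ee_rot: [3.141, -0.0, -1.569]
force: [0.4, 0.0, 0.7]
width: 0.0004
gripper_force: 0.0
```

```bash
python3 - <<'E'
from h import *
import pickle
s=arm.get_state();print({k:np.round(s[k],3) for k in ('t','q','eef_pos','ee_rot','force','width')})
f=viewer.grab_frame("wrist");pickle.dump(f,open('f1.pkl','wb'))
K,d,r,t=cam(f);R=cv2.Rodrigues(r)[0];print(-R.T@t,R[2])
cv2.imwrite('pics/d.png',cv2.resize(f["image"],(800,600)))
E
```

```text
{'t': np.float64(2.55), 'q': array([ 0.379,  0.052, -0.177,  0.   , -1.343, -0.377]), 'eef_pos': array([0.519, 0.   , 0.301]), 'ee_rot': array([ 3.141, -0.   , -1.569]), 'force': array([0.414, 0.039, 0.677]), 'width': np.float64(0.0)}
[ 0.51989491 -0.07950909  0.47459171] [-9.39863630e-04  2.92706609e-01 -9.56201839e-01]
```

View pics/d.png

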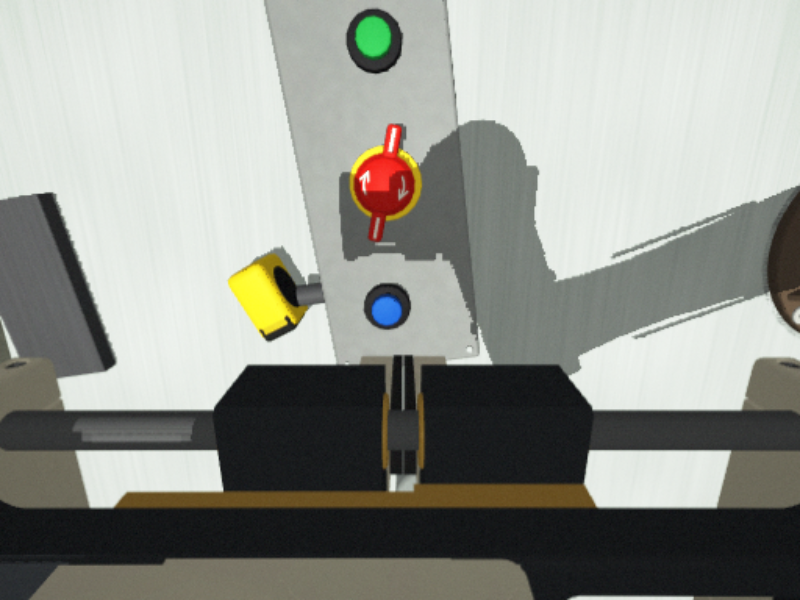

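The wrist view shows the stop head centre at about (385,182), with wing ends at (395,126) at the top and (376,240) at the bottom. Blue is at (387,306) and green at (374,36). Up in the image is -y and right is -x.

```bash
cat > m.py <<'E'
from h import *
def meas(f,roi,zr=.101):
    b=blobs(f["image"]);
    A,c,m=max(comps(b['red'],roi),key=lambda a:a[0])
    ys,xs=np.nonzero(m); P=np.array([ray(f,(x,y),zr)[:2] for x,y in zip(xs,ys)])
    c0=(P.max(0)+P.min(0))/2
    u=np.linalg.svd(P-P.mean(0),full_matrices=False)[2][0]; u*=np.sign(u[1])
    p=(P-P.mean(0))@u
    ends=[P[p>p.max()-.008].mean(0),P[p<p.min()+.008].mean(0)]
    mid=P.mean(0)+u*(p.max()+p.min())/2
    print('red',A,'c',P.mean(0).round(4),'mid',mid.round(4),'len',(p.max()-p.min()).round(4),'ends',np.round(ends,4))
E
python3 - <<'E'
from m import *
import pickle
f=pickle.load(open('f1.pkl','rb'))
meas(f,(200,60,300,170))
b=blobs(f["image"])
for k,z,roi in(('blue',.08,(220,170,280,220)),('green',.08,(200,0,280,60)),('yel',.068,(215,85,280,150))):
    for A,c,m in comps(b[k],roi): print(k,A,c.round(1),ray(f,c,z).round(4))
fs=pickle.load(open('f0.pkl','rb'))
# two-view checks
C={'blue':((275.2,189.9),(243.7,190.0)),'green':((202.1,164),(263.9,266.9)),'red':((236.9,170),(250.9,221))}
def tri(obs):
    from scipy.optimize import least_squares
    return least_squares(lambda X:np.concatenate([proj(f,X)[0]-uv for f,uv in obs]),[.54,-.06,.09])
W={'blue':comps(b['blue'],(220,170,280,220))[0][1],'green':max(comps(b['green'],(200,0,280,60)),key=lambda a:a[0])[1],'red':max(comps(b['red'],(200,60,300,170)),key=lambda a:a[0])[1]}
for k in C:
    r=tri([(fs['scene'],C[k][0]),(fs['side'],C[k][1]),(f,W[k])]);print(k,r.x.round(4),r.fun.round(1))
print('bottle base',ray(fs['side'],(343*.64,265*.64),0.0))
E
```

```text
red 1323 c [ 0.5349 -0.0684] mid [ 0.5351 -0.0677] len 0.0947 ends [[ 0.5434 -0.025 ]
 [ 0.5263 -0.1103]]
blue 336 [247.2 198. ] [0.535 0.048 0.08 ]
green 546 [238.5  23.7] [ 0.5435 -0.1807  0.08  ]
yel 186 [231.6 110.8] [ 0.556  -0.0765  0.068 ]
yel 239 [261.7 118.4] [ 0.5138 -0.0662  0.068 ]
blue [0.5355 0.049  0.0775] [ 0.  -0.2 -0.2  0.3 -0.2  0.1]
green [ 0.5439 -0.1811  0.0779] [-0.4 -0.  -0.5  0.  -0.2  0.1]
red [ 0.5353 -0.0686  0.0933] [-0.2  0.3 -0.3 -0.2 -0.  -0.1]
bottle base [0.49030777 0.23528252 0.        ]
```

Call:
apply_moves --commands '[[[1,0.04,-0.17,-0.1,0],[1,0.04,-0.17,-0.15,0],[1,0,0,-0.15,0],[1,0,0,-0.15,0],[1,0,0,-0.13,0],[1,0,0,-0.08,0],[1,0,0,-0.04,0],[1,0,0,0,0]]]'

```text
t: 3.4
eef_pos: [0.5354, -0.0646, 0.1403]
ee_rot: [3.14, -0.0, -1.566]
force: [0.3, 0.3, 0.6]
width: 0.0008
gripper_force: 0.0
```

Call:
apply_moves --commands '[[[1,0,0,-0.02,0],[1,0,0,-0.02,0],[1,0,0,-0.01,0],[1,0,0,0,0],[1,0,0,0,0]]]'

```text
t: 3.9
eef_pos: [0.5359, -0.0652, 0.1315]
ee_rot: [-3.141, 0.0, -1.566]
force: [0.2, -0.7, 0.5]
width: 0.0005
gripper_force: 0.0
```

Call:
apply_moves --commands '[[[1,0,-0.01,-0.01,0],[1,0,0,-0.01,0],[1,0,0,-0.005,0],[1,0,0,-0.005,0],[1,0,0,0,0]]]'

```text
t: 4.4
eef_pos: [0.5357, -0.0672, 0.1251]
ee_rot: [3.141, -0.0, -1.566]
force: [0.0, -0.0, 1.2]
width: 0.0007
gripper_force: 0.0
```

Call:
apply_moves --commands '[[[1,0,0,-0.005,0],[1,0,0,-0.005,0],[1,0,0,0,0],[1,0,0,0,0]]]'

```text
t: 4.8
eef_pos: [0.5358, -0.0671, 0.1233]
ee_rot: [3.142, -0.0, -1.566]
force: [-0.1, 0.5, 0.4]
width: 0.0005
gripper_force: 0.0
```

Call:
apply_moves --commands '[[[1,0,0,-0.005,0],[1,0,0,-0.005,0],[1,0,0,0,0]]]'

```text
t: 5.1
eef_pos: [0.5357, -0.0672, 0.1211]
ee_rot: [3.141, -0.0, -1.566]
force: [-0.5, -0.3, -0.6]
width: 0.0007
gripper_force: 0.0
```

```bash
python3 - <<'E'
from h import *
import pickle
o=[]
for n,s in(("scene",(206,140,266,195)),("side",(216,170,286,260))):
    f=viewer.grab_frame(n); x0,y0,x1,y1=s; o.append(cv2.resize(f["image"][y0:y1,x0:x1],(390,480),interpolation=cv2.INTER_CUBIC))
cv2.imwrite('pics/e.png',np.hstack(o)); print(arm.get_state()['force'],arm.get_state()['eef_pos'])
E
```

```text
[-0.48173799 -0.00890489  0.01576802] [ 0.53575005 -0.0671492   0.12122245]
```

View pics/e.png

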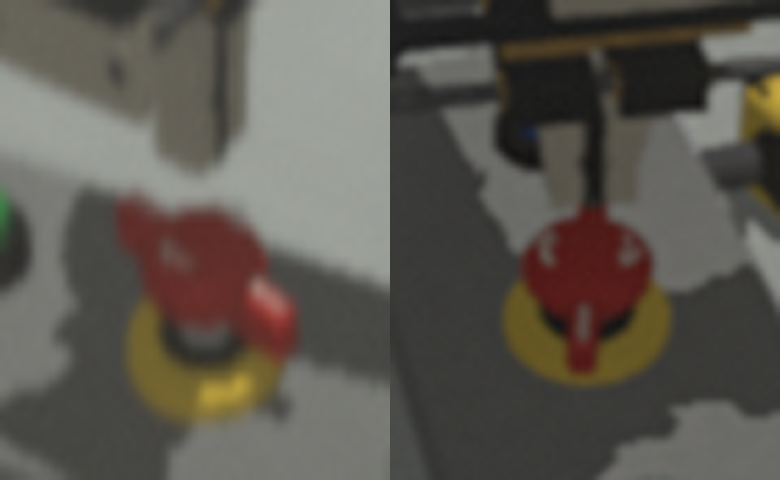

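The crops show the fingertips still visibly above the undepressed dome, ending at about (200,172) on the left and (590,205) on the right. I'll compare that with the predicted tip position.

```bash
python3 - <<'E'
from h import *
print(arm.tip_reach)
p=np.array(arm.get_state()['eef_pos'])
for n,s in(("scene",(206,140,266,195)),("side",(216,170,286,260))):
    f=viewer.grab_frame(n);sc=np.array([390/(s[2]-s[0]),480/(s[3]-s[1])])
    for dz in(0,.022,-.01): print(n,dz,((proj(f,p-[0,0,dz])[0]-s[:2])*sc).round())
    print('dome',((proj(f,[.535,-.068,.107])[0]-s[:2])*sc).round(), proj(f,p))
E
```

```text
0.022
scene 0 [200. 188.]
scene 0.022 [202. 250.]
scene -0.01 [199. 159.]
dome [200. 226.] [[236.77523338 161.53496259]]
side 0 [194. 219.]
side 0.022 [194. 258.]
side -0.01 [194. 200.]
dome [192. 246.] [[250.84014103 210.98815848]]
```

No contact force yet, and the real gap shows clearly. The visible tips sit about 28 mm higher than the nominal reach says. I go on down in small steps and let the force tell.

Call:
apply_moves --commands '[[[1,0,0,-0.01,0],[1,0,0,-0.01,0],[1,0,0,-0.01,0],[1,0,0,0,0]]]'

```text
t: 5.7
eef_pos: [0.5355, -0.0672, 0.1148]
ee_rot: [3.141, -0.0, -1.567]
force: [0.5, -0.4, 0.1]
width: 0.0003
gripper_force: 0.0
```

Call:
apply_moves --commands '[[[1,0,0,-0.01,0],[1,0,0,-0.01,0],[1,0,0,0,0]]]'

```text
t: 6.0
eef_pos: [0.5356, -0.0672, 0.1109]
ee_rot: [3.141, -0.0, -1.567]
force: [-0.2, -0.3, -0.0]
width: 0.0006
gripper_force: 0.0
```

Call:
apply_moves --commands '[[[1,0,0,-0.01,0],[1,0,0,0,0]]]'

```text
t: 6.2
eef_pos: [0.5356, -0.0671, 0.109]
ee_rot: [3.141, -0.0, -1.566]
force: [-0.3, -0.1, -0.2]
width: 0.0003
gripper_force: 0.0
```

Call:
apply_moves --commands '[[[1,0,0,-0.01,0],[1,0,0,-0.005,0],[1,0,0,0,0]]]'

```text
t: 6.5
eef_pos: [0.5357, -0.0672, 0.1061]
ee_rot: [3.141, -0.0, -1.566]
force: [-0.5, -0.3, 0.3]
width: 0.0008
gripper_force: 0.0
```

Call:
apply_moves --commands '[[[1,0,0,-0.005,0],[1,0,0,-0.005,0],[1,0,0,0,0]]]'

```text
t: 6.8
eef_pos: [0.5357, -0.0672, 0.1041]
ee_rot: [3.141, -0.0, -1.567]
force: [0.2, 0.1, 0.3]
width: 0.0005
gripper_force: 0.0
```

Call:
apply_moves --commands '[[[1,0,0,-0.005,0],[1,0,0,-0.005,0],[1,0,0,0,0]]]'

```text
t: 7.1
eef_pos: [0.5357, -0.0672, 0.1021]
ee_rot: [3.141, -0.0, -1.566]
force: [0.0, -0.4, 0.4]
width: 0.0006
gripper_force: 0.0
```

```bash
python3 - <<'E'
from h import *
o=[]
for n,s in(("scene",(206,140,266,195)),("side",(216,170,286,260))):
    f=viewer.grab_frame(n); x0,y0,x1,y1=s; o.append(cv2.resize(f["image"][y0:y1,x0:x1],(390,480),interpolation=cv2.INTER_CUBIC))
cv2.imwrite('pics/g.png',np.hstack(o)); s=arm.get_state();print(s['force'],s['eef_pos'],s['t'],s['q'])
E
```

```text
[ 2.18808234e-01 -4.53547424e-04 -6.04384895e-01] [ 0.53576213 -0.06715807  0.10222118] 7.2 [ 2.38443794e-01  2.37373535e-01 -4.32844499e-01  9.46054112e-09
 -9.00685114e-01 -2.34060499e-01]
```

View pics/g.png

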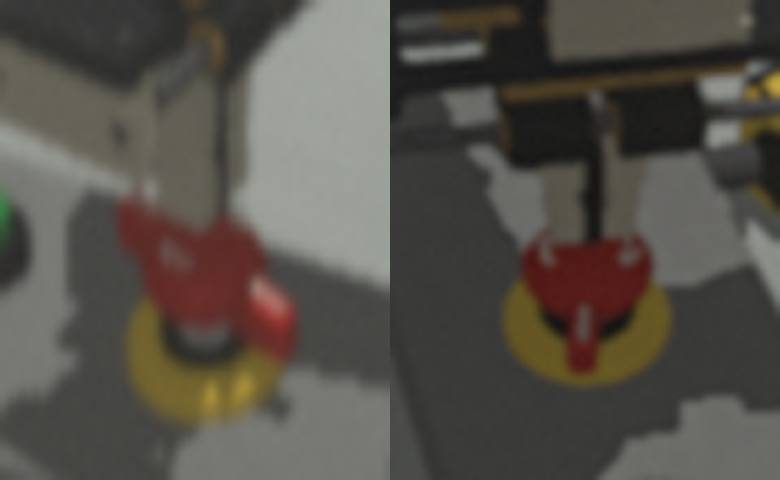

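The tips are now just at the dome top, at about (195,235) on the left and (595,240) on the right. Contact is imminent.

Call:
apply_moves --commands '[[[1,0,0,-0.005,0],[1,0,0,-0.005,0],[1,0,0,0,0]]]'

```text
t: 7.5
eef_pos: [0.5357, -0.0672, 0.1001]
ee_rot: [3.141, -0.0, -1.566]
force: [0.6, 0.4, 0.7]
width: 0.0007
gripper_force: 0.0
```

Call:
apply_moves --commands '[[[1,0,0,-0.005,0],[1,0,0,-0.005,0],[1,0,0,0,0]]]'

```text
t: 7.8
eef_pos: [0.5357, -0.0671, 0.0981]
ee_rot: [3.141, -0.0, -1.566]
force: [0.3, 0.5, 0.0]
width: 0.0003
gripper_force: 0.0
```

Call:
apply_moves --commands '[[[1,0,0,-0.005,0],[1,0,0,-0.005,0],[1,0,0,0,0]]]'

```text
t: 8.1
eef_pos: [0.5357, -0.0672, 0.0961]
ee_rot: [3.141, -0.0, -1.566]
force: [-0.6, -0.2, -0.5]
width: 0.0004
gripper_force: 0.0
```

Call:
apply_moves --commands '[[[1,0,0,-0.005,0],[1,0,0,-0.005,0],[1,0,0,0,0]]]'

```text
t: 8.4
eef_pos: [0.5357, -0.0672, 0.0941]
ee_rot: [3.141, -0.0, -1.566]
force: [0.5, 0.9, 0.5]
width: 0.0005
gripper_force: 0.0
```

Call:
apply_moves --commands '[[[1,0,0,-0.005,0],[1,0,0,-0.005,0],[1,0,0,0,0]]]'

```text
t: 8.7
eef_pos: [0.5358, -0.0672, 0.0922]
ee_rot: [3.142, -0.0, -1.566]
force: [-0.3, 0.1, -0.4]
width: 0.0003
gripper_force: 0.0
```

```bash
python3 - <<'E'
from h import *
o=[]
for n,s in(("scene",(206,140,266,195)),("side",(216,170,286,260))):
    f=viewer.grab_frame(n); x0,y0,x1,y1=s; o.append(cv2.resize(f["image"][y0:y1,x0:x1],(390,480),interpolation=cv2.INTER_CUBIC))
cv2.imwrite('pics/i.png',np.hstack(o)); s=arm.get_state();print(s['force'],s['eef_pos'],s['t'])
E
```

```text
[-0.16049103  0.02083709  0.27689585] [ 0.53576573 -0.06716962  0.09222022] 8.8
```

View pics/i.png

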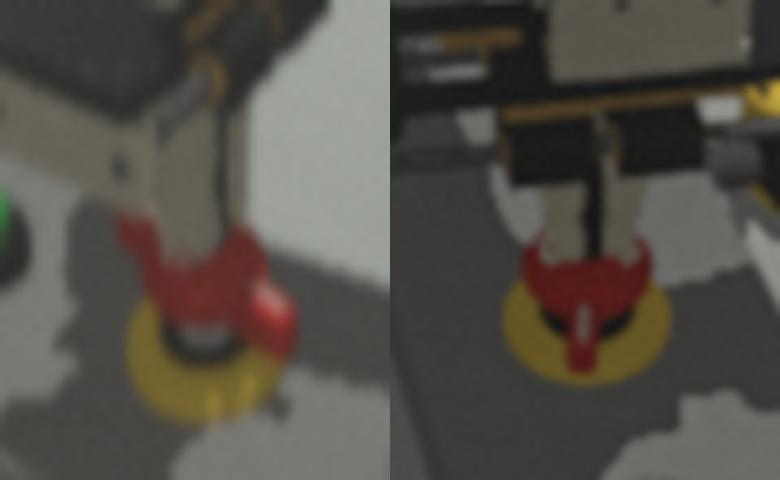

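Tips now at about (190,262) on the left and (590,260) on the right, at the dome surface given the finger's front-edge bias. The head is not down yet. I continue in 1 mm steps.

Call:
apply_moves --commands '[[[1,0,0,-0.005,0],[1,0,0,-0.005,0],[1,0,0,0,0]]]'

```text
t: 9.1
eef_pos: [0.536, -0.0672, 0.0907]
ee_rot: [-3.141, -0.0, -1.566]
force: [-0.9, 0.4, 5.8]
width: 0.0002
gripper_force: 2.8
```

Call:
apply_moves --commands '[[[1,0,0,-0.005,0],[1,0,0,-0.005,0],[1,0,0,0,0]]]'

```text
t: 9.4
eef_pos: [0.536, -0.0672, 0.0885]
ee_rot: [-3.141, -0.0, -1.566]
force: [-1.9, 0.1, 4.5]
width: 0.0005
gripper_force: 2.0
```

Call:
apply_moves --commands '[[[1,0,0,-0.005,0],[1,0,0,-0.005,0],[1,0,0,0,0]]]'

```text
t: 9.7
eef_pos: [0.5355, -0.0671, 0.0857]
ee_rot: [3.141, 0.0, -1.567]
force: [-0.0, 0.0, -0.6]
width: 0.0006
gripper_force: 0.0
```

It latched: contact came at TCP z 0.092, then the force dropped to 0 past 5 mm. The fingertips are therefore really about 15 mm behind the TCP. I lift and go beside the +y wing, above its -x side, then check the latch.

Call:
apply_moves --commands '[[[1,0,0,0.05,0],[1,0,0,0.1,0],[1,0,0,0.05,-0.032],[1,-0.06,0.11,0,-0.032],[1,-0.06,0.11,0,0],[1,0,0,0,0],[1,0,0,0,0]]]'

```text
t: 10.4
eef_pos: [0.5121, -0.0228, 0.1271]
ee_rot: [-3.141, 0.0, -1.766]
force: [0.3, 0.2, 0.2]
width: 0.0003
gripper_force: 0.0
```

```bash
cat > w.py <<'E'
from m import *
A=np.array([.535,-.068]);u=np.array([.197,.980]);n=np.array([-.98,.197])
def pose(th,rad=.040,off=.024):
    c,s=np.cos(-th),np.sin(-th);R=np.array([[c,-s],[s,c]]);return A+R@(rad*u+off*n), -1.7688-th
E
python3 - <<'E'
from w import *
import pickle
s=arm.get_state();print(s['eef_pos'],s['ee_rot'],s['force'],s['t'])
fs=pickle.load(open('f0.pkl','rb'))
f=viewer.grab_frame("side");v0=fs["side"]["image"]
for im in(v0,f["image"]):
    b=blobs(im)['red'];
    h=cv2.cvtColor(im,cv2.COLOR_BGR2HSV).astype(int);b=((h[...,0]<7)|(h[...,0]>172))&(h[...,1]>150)&(h[...,2]>40)
    for a,c,m in comps(b,(230,200,275,250),30): ys,xs=np.nonzero(m);print(a,c,ys.min(),ys.max(),xs.min(),xs.max())
for z in (.107,.099): print(z,proj(f,[.535,-.068,z]))
W=viewer.grab_frame("wrist");cv2.imwrite('pics/j.png',np.hstack([cv2.resize(W["image"],(480,360)),cv2.resize(f["image"][170:260,216:286],(280,360))]))
E
```

```text
[ 0.51207579 -0.02276779  0.12705523] [-3.14057838e+00  3.94494044e-04 -1.76593346e+00] [0.2701941  0.20325625 0.16585777] 10.4
310 [250.81935484 221.54193548] 209 238 240 262
295 [250.86440678 224.35932203] 212 241 240 262
0.107 [[250.50638632 216.07903915]]
0.099 [[250.48437828 218.71356697]]
```

View pics/j.png

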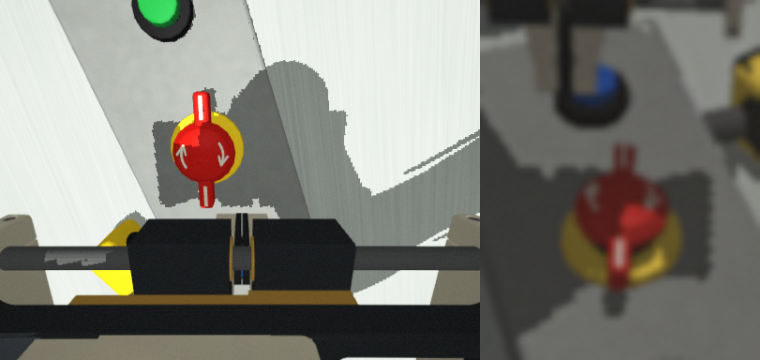

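The side view confirms the latch: the head is 2.8 px lower and 8 mm predicts 2.6. The wrist view has the wing vertical at (206,195) and the fingers at (242,215), on its -x side with clearance. I descend there and compute the arc.

Call:
apply_moves --commands '[[[1,0,0,-0.1,0],[1,0,0,-0.1,0],[1,0,0,-0.05,0],[1,0,0,-0.02,0],[1,0,0,-0.02,0],[1,0,0,0,0]]]'

```text
t: 11.1
eef_pos: [0.512, -0.0233, 0.0683]
ee_rot: [-3.142, -0.0, -1.768]
force: [-0.5, -0.6, -0.2]
width: 0.0001
gripper_force: 0.0
```

```bash
python3 - <<'E'
from w import *
s=arm.get_state();print(s['eef_pos'],s['ee_rot'],s['force'])
pp=None
for th in np.arange(-.2,.96,.1):
    p,y=pose(th)
    if th<-.15: p=np.array(s['eef_pos'][:2])
    if pp is not None: print(round(th,2),((p-pp)/.2).round(4),-.1/np.pi)
    pp=p
E
```

```text
[ 0.51200987 -0.02326433  0.06828952] [-3.14158091e+00 -7.85754873e-05 -1.76765846e+00] [-0.52516353 -0.60397583 -0.20430088]
-0.1 [ 0.0152 -0.0129] -0.03183098861837907
0.0 [0.0215 0.0089] -0.03183098861837907
0.1 [0.0223 0.0067] -0.03183098861837907
0.2 [0.0229 0.0044] -0.03183098861837907
0.3 [0.0232 0.0021] -0.03183098861837907
0.4 [ 0.0233 -0.0002] -0.03183098861837907
0.5 [ 0.0232 -0.0025] -0.03183098861837907
0.6 [ 0.0228 -0.0048] -0.03183098861837907
0.7 [ 0.0222 -0.0071] -0.03183098861837907
0.8 [ 0.0214 -0.0092] -0.03183098861837907
0.9 [ 0.0204 -0.0113] -0.03183098861837907
```

Call:
apply_moves --commands '[[[1,0.015,0,0,0],[1,0.015,-0.003,0,0],[1,0.007,0,0,0],[1,0,0,0,0]]]'

```text
t: 11.5
eef_pos: [0.5196, -0.0237, 0.0685]
ee_rot: [-3.141, 0.0, -1.767]
force: [-1.1, 0.1, -0.1]
width: 0.0005
gripper_force: 0.0
```

Call:
apply_moves --commands '[[[1,0.011,0.003,0,-0.016],[1,0.011,0.003,0,-0.016],[1,0.011,0.002,0,-0.016],[1,0.012,0.002,0,-0.016],[1,0,0,0,0]]]'

```text
t: 12.0
eef_pos: [0.528, -0.0216, 0.0682]
ee_rot: [3.141, -0.0, -1.969]
force: [-1.9, 0.9, 1.4]
width: 0.0004
gripper_force: 0.9
```

Call:
apply_moves --commands '[[[1,0.012,0.001,0,-0.016],[1,0.011,0.001,0,-0.016],[1,0.012,0,0,-0.016],[1,0.012,0,0,-0.016],[1,0,0,0,0]]]'

```text
t: 12.5
eef_pos: [0.5374, -0.0212, 0.0682]
ee_rot: [3.141, -0.0, -2.169]
force: [-1.6, 1.7, 1.5]
width: 0.0006
gripper_force: 1.3
```

Call:
apply_moves --commands '[[[1,0.012,-0.001,0,-0.016],[1,0.011,-0.001,0,-0.016],[1,0.012,-0.002,0,-0.016],[1,0.011,-0.003,0,-0.016],[1,0,0,0,0]]]'

```text
t: 13.0
eef_pos: [0.5467, -0.0226, 0.0682]
ee_rot: [3.141, 0.0, -2.369]
force: [-1.9, 2.8, 0.8]
width: 0.0002
gripper_force: 1.6
```

Call:
apply_moves --commands '[[[1,0.011,-0.004,0,-0.016],[1,0.011,-0.004,0,-0.016],[1,0.011,-0.005,0,-0.016],[1,0.01,-0.005,0,-0.016],[1,0,0,0,0]]]'

```text
t: 13.5
eef_pos: [0.5558, -0.026, 0.0685]
ee_rot: [-3.141, 0.001, -2.57]
force: [-0.5, 3.4, 1.8]
width: 0.0005
gripper_force: 2.0
```

```bash
cat > s.py <<'E'
from h import *
s=arm.get_state();print(s['eef_pos'],s['ee_rot'],s['force'],s['t'])
f=viewer.grab_frame("side");im=f["image"]
h=cv2.cvtColor(im,cv2.COLOR_BGR2HSV).astype(int);b=((h[...,0]<7)|(h[...,0]>172))&(h[...,1]>150)&(h[...,2]>40)
for a,c,m in comps(b,(225,195,280,255),20): ys,xs=np.nonzero(m);print(a,c.round(1),ys.min(),ys.max(),xs.min(),xs.max())
g=viewer.grab_frame("wrist")
cv2.imwrite('pics/%s.png'%__import__('sys').argv[1],np.hstack([cv2.resize(g["image"],(480,360)),cv2.resize(im[170:260,216:286],(280,360))]))
E
python3 s.py k
```

```text
[ 0.55577687 -0.02601911  0.06853659] [-3.14147313e+00  9.87240855e-04 -2.56962717e+00] [-0.52150935  3.39972985  1.76337165] 13.5
358 [250.5 223.5] 212 236 235 266
```

View pics/k.png

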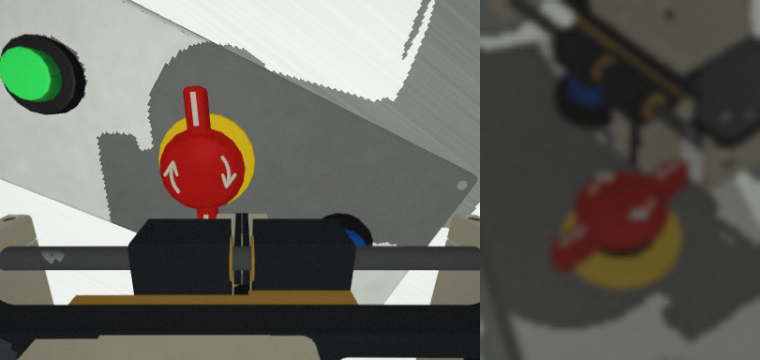

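The wrist view shows the head turned about 0.7 rad, with its far wing at (195,105), slightly behind the finger angle. I go 0.2 rad further to be sure of the pop, then back along the arc.

Call:
apply_moves --commands '[[[1,0.01,-0.005,0,-0.016],[1,0.01,-0.006,0,-0.016],[1,0.01,-0.006,0,-0.016],[1,0.01,-0.007,0,-0.016],[1,0,0,0,0]]]'

```text
t: 14.1
eef_pos: [0.5637, -0.0311, 0.0684]
ee_rot: [-3.141, 0.001, -2.771]
force: [-1.1, 2.1, 1.1]
width: 0.0008
gripper_force: 1.6
```

Call:
apply_moves --commands '[[[1,-0.02,0.012,0,0.032],[1,-0.02,0.012,0,0.032],[1,-0.022,0.008,0,0.032],[1,-0.022,0.008,0,0.032],[1,-0.023,0.005,0,0.032],[1,-0.023,0.003,0,0.032],[1,-0.023,0,0,0.032],[1,-0.023,-0.002,0,0.032],[1,-0.023,-0.004,0,0.032],[1,-0.023,-0.006,0,0.032]]]'

```text
t: 15.1
eef_pos: [0.5184, -0.0245, 0.0681]
ee_rot: [3.141, -0.001, -1.76]
force: [-0.6, -0.1, -0.8]
width: 0.0004
gripper_force: 0.0
```

Call:
apply_moves --commands '[[[1,-0.04,0,0,0],[1,-0.04,0,0,0],[1,0,0,0,0],[1,0,0,0.1,0],[1,0,0,0.2,0],[1,0,0,0,0]]]'

```text
t: 15.7
eef_pos: [0.5063, -0.0234, 0.133]
ee_rot: [-3.134, 0.003, -1.767]
force: [-0.3, 0.4, 0.2]
width: 0.0004
gripper_force: 0.0
```

```bash
python3 s.py l
```

```text
[ 0.50629112 -0.02343734  0.13302058] [-3.13402346e+00  2.52794050e-03 -1.76720530e+00] [-0.34898025  0.43113053  0.16765289] 15.7
302 [250.7 222.2] 209 238 240 262
```

View pics/l.png

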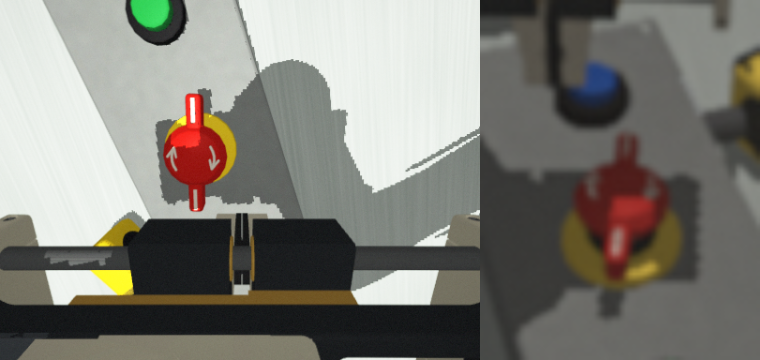

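The red blob spans rows 209–238, exactly as at the start, so the button popped out and the head is home. Next I press the blue reset button at (0.535, 0.049), with contact expected at TCP z ≈ 0.067.

Call:
apply_moves --commands '[[[1,0.07,0.18,0,0.032],[1,0.075,0.18,0,0.032],[1,0,0,0,0],[1,0,0,-0.1,0],[1,0,0,-0.1,0],[1,0,0,-0.06,0],[1,0,0,-0.03,0],[1,0,0,0,0]]]'

```text
t: 16.6
eef_pos: [0.5314, 0.0476, 0.0693]
ee_rot: [3.14, -0.001, -1.567]
force: [-1.1, -0.3, 0.5]
width: 0.001
gripper_force: 0.0
```

Call:
apply_moves --commands '[[[1,0,0,-0.01,0],[1,0,0,-0.01,0],[1,0,0,-0.01,0],[1,0,0,-0.01,0],[1,0,0,0,0]]]'

```text
t: 17.1
eef_pos: [0.5326, 0.0482, 0.0627]
ee_rot: [-3.14, 0.0, -1.566]
force: [-0.3, 0.3, 4.3]
width: 0.0005
gripper_force: 2.3
```

Call:
apply_moves --commands '[[[1,0,0,-0.005,0],[1,0,0,-0.005,0],[1,0,0,0,0]]]'

```text
t: 17.4
eef_pos: [0.5326, 0.0482, 0.061]
ee_rot: [-3.14, 0.0, -1.566]
force: [-0.9, -1.2, 7.4]
width: 0.0006
gripper_force: 3.5
```

Call:
apply_moves --commands '[[[1,0,0,-0.005,0],[1,0,0,0,0]]]'

```text
t: 17.6
eef_pos: [0.5327, 0.0482, 0.0608]
ee_rot: [-3.14, 0.0, -1.566]
force: [-4.3, 0.5, 15.6]
width: 0.0005
gripper_force: 7.9
```

The force jumped to 15.6 N, so the button is at its hard stop, fully in. I lift clear.

Call:
apply_moves --commands '[[[1,0,0,0.02,0],[1,0,0,0.05,0],[1,0,0,0.15,0],[1,0,0,0.2,0],[1,0,0,0.2,0],[1,0,0,0,0],[1,0,0,0,0],[1,0,0,0,0]]]'

```text
t: 18.4
eef_pos: [0.5311, 0.0479, 0.1824]
ee_rot: [3.14, -0.0, -1.567]
force: [-0.7, 0.0, -0.2]
width: 0.0006
gripper_force: 0.0
```

```bash
python3 - <<'E'
from h import *
import pickle
fs=pickle.load(open('f0.pkl','rb'))
f=viewer.grab_frame("side")
for im in(fs['side']["image"],f["image"]):
    h=cv2.cvtColor(im,cv2.COLOR_BGR2HSV).astype(int);b=((h[...,0]<7)|(h[...,0]>172))&(h[...,1]>150)&(h[...,2]>40)
    B=(h[...,0]>105)&(h[...,0]<130)&(h[...,1]>110)&(h[...,2]>25)
    for q,roi in((b,(225,195,280,255)),(B,(225,170,265,205))):
        for a,c,m in comps(q,roi,20): ys,xs=np.nonzero(m);print(a,c.round(1),ys.min(),ys.max(),xs.min(),xs.max())
print(arm.get_state()['eef_pos'],arm.get_state()['force'])
arm.job_done()
E
```

```text
310 [250.8 221.5] 209 238 240 262
95 [243.7 190.3] 186 195 238 250
338 [250.8 220.9] 204 238 240 262
87 [243.7 191. ] 187 195 238 249
[0.53107302 0.04778421 0.18214226] [0.01538138 0.3148951  0.09545762]
the job is handed in; nothing more can be done
```

The job is handed in at about 18 s: the stop button latched, was turned clockwise until it popped out and its head went home, then the blue reset button was pressed fully in and came back out; I never went near the green button, bottle, mallet or tape measure, though I did not re-measure those at the end and the script returned no verdict.

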